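# Draw open the vial box and move the red-capped vial to the stand

## Robot

A 7-joint arm with a two-finger parallel gripper is mounted at the origin on a cart in front of the work surface, level with it; the furniture and walls round the work are solid. World frame = base frame: x ahead of the robot, y to its left, z up, the work surface at z = 0. Lengths are in mm, angles in rad, forces in N, time in s.
With the tool pointing down it reaches from about 400 to 875 mm from the base axis. Payload 4.4 kg.
Tool frame: the origin (TCP) lies at the very end of the fingers, on their centre line; the grasp point (between the pads) lies 19 mm behind it; z points along the fingers, y is the line along which they close (so a half turn about z gives the same grasp; the last joint's range is limited). The gripper opens to 85 mm and grips with 20 to 120 N. Pads are 22 mm wide; open, the fingers measure 114 mm over their backs; the gripper's body (76 mm by 85 mm) begins 54 mm behind the grasp point. The pads swing forward as they close: fully open they stand 13 mm farther back than shut.
Start: joints at [-1.274, 0.628, 0.038, 1.517, -0.027, 0.996, -0.02], TCP at [230.658, 607.713, 231.313] pointing down, gripper open.
Joint ranges: [-3.06, 3.06], [-0.37, 2.12], [-1.25, 1.32], [0.18, 2.47], [-1.1, 4.24], [0.23, 1.98], [-2.94, 2.94]. Speed limits (rad/s): [2.57, 2.57, 3.14, 3.14, 3.14, 3.14, 3.14].

## Interface

Orientations are given as [roll, pitch, yaw] about the fixed x, y, z axes, in that order (R = Rz(yaw) Ry(pitch) Rx(roll)).
In Python, from cell import read_state, get_image, camera_info, finish_job gives the robot as it stands.
- The arm moves only by the tool play_rows, never from a script. Its argument "deltas" is one flat list of numbers, 7 for each row, row after row: the shift along the tool's x, y, z in mm, then the turn, a rotation vector about the tool's x, y, z in rad, then the opening, from 0 (shut) to 1 (fully open). In form: [dx, dy, dz, ax, ay, az, grip, dx, dy, dz, ax, ay, az, grip, ...]. A call has 1 to 10 rows; each row is the pose to reach, as a shift and turn from the pose commanded when the call began, along the tool's axes at that moment; what a row does not reach only later rows make up. A row lasts 1/8 s, in which the tool goes at most 62.5 mm and 10.7 degrees, less where a joint would pass 70% of its speed; a pose out of reach is approached as far as the arm can. A call with a gripper value outside its range is refused whole. The fingers move at their own pace and stop on an object; the grip force is fixed at half the most. Time passes only in rows, so rows that repeat a pose let the fingers close. It gives the time, the measured TCP pose, the force, the opening and the grip force at its end, in the units of the state.
- read_state(): the state, without advancing time (a new reading comes with each control period).
- get_image(name): name is "scene" or "side" or "wrist"; returns the picture (400x640x3 uint8, red, green, blue); there is no depth.
- camera_info(name): a dict with "fx", "fy", "cx", "cy" (pixels), "T" (4x4, takes a point from camera to world coordinates). Camera axes: x right, y down, z forward; pixel columns grow to the right and rows downward; lengths in mm; the calibration is good to about 2 mm. The wrist camera is an equidistant fisheye: a pixel r from the principal point sees the ray r / f radians off the axis. A picture is of the moment at which its call begins: read the wrist's pose just before it. camera_info takes no time and is no camera call; for the wrist camera it gives the pose at the moment of the call.
- finish_job(): hands the job in; it is judged then, once.
The state is a dict: "clock": time; "qpos": joint angles; "qd": joint speeds; "tau": joint torques, N m; "eef_pos": TCP position; "tool_rot": TCP orientation; "force": force on the tool from outside, world axes, zero at the start; "torque": the same for the moment, N m; "width": finger opening in mm; "gripper_force": force on a finger pad.
Only numpy, scipy, OpenCV 4.12 (cv2) and the standard library are available. Lean on these libraries where they do the work, as an engineer would, in place of code of your own. Each camera call takes 0.05 s, during which the arm holds its last target. There are 200 camera calls.

## Task

Slide the handleless grey cover of the blue-framed vial box towards its front until it is fully open, pressing on it only lightly (never more than 20 N on the box). Then lift the red-capped vial out and stand it upright, fully down in the round well of the aluminium stand, and let go. Leave the cover fully open, the grey-capped vial standing in the box, and everything else where it is.

Things in the scene. Friction and masses are not known exactly. Their poses are not given: they have to be found in the camera images.
- vial_box: white box with a blue top frame, fixed to the table, 224 x 180 mm (x, y). Origin: centre of its underside; z up, -x is its front (towards the robot, turned up to 0.25 rad). Front half: closed white deck. Rear half: open well under a flat grey sliding cover. Frame and cover height is adjustable and differs each time (see cover_low). Contact force on box and cover must stay below 20 N
- cover_low (a point): point fixed in the box, 51 mm behind and 75 mm above its origin: over it lies the centre of the shut cover. The real cover top lies anywhere from 0 to 10 mm above this point, never measured: find it by touch. The frame's lips stand 5 mm above the cover. The smooth cover (102 mm in x, 156 mm of y exposed) has no handle; its sides run under the lips, 7 mm above the deck
- box_well (a point): centre of the floor of the box's well, 52 mm behind and 8 mm above the box's origin, axes as the box. The well is 96 mm in x (4 to 100 mm behind the origin) and 156 mm in y, with walls up to the frame's lips, 72 to 82 mm above this floor
- cover_slide (a joint): how far the cover is slid to the box's front (box -x), m: 0 shut, 0.100 fully open at its stop, over the deck. Starts within 10 mm of shut, stays where left. The cover floats on springs: pressed, it sinks about 1 mm per 2.5 N, up to 6 mm, then is hard. It resists sliding with about 5 N plus 8 N per m/s: a finger pressing with some 9 to 14 N drags it without slipping
- vial_red: glass vial with a red screw cap, 22 mm diameter, 51 mm tall (cap from 42 mm up, 20 mm diameter), standing in the well of the box, at the front or the rear place, about 24 mm before or behind the well's middle (box x) and within 6 mm of its middle line; hidden until the cover is open. Origin: centre of its underside; z along its axis, up
- vial_grey: the same kind of vial with a grey cap, in the other place in the well; it stays there. Origin: centre of its underside
- stand: aluminium block, 70 x 70 x 30 mm, fixed to the table to the right of the box, with one round well in its top: 26.5 mm diameter with a 2 mm chamfer, 16 mm deep. Origin: centre of its underside
- stand_well (a point): centre of the floor of the stand's well, 14 mm above the table; the vial's underside rests here
- wash_bottle: cream squeeze bottle with a red cap and bent spout, about 66x109x201 mm, standing at the back; origin under it
- tube_50: standing 50 ml tube with a blue cap, 34 mm wide, 110 mm tall, at the back; origin under its centre
- reagent_bottle: small bottle with a black cap, 49 mm wide, 94 mm tall, at the right; origin under its centre

How it is judged (in metres and radians):
On the way, in this order (a step that is already met when the one before it is completed fails the run):
1. the cover is slid fully open (to within 6 mm of its stop) (value of joint cover_slide above 0.094 m), for 0.2 s.
2. the red-capped vial is lifted clear of the box (z of vial_red in the frame of vial_box above 0.092 m), for 0.1 s.
At the end, for the whole second after the job is handed in: The cover is open to within 6 mm of its stop; the red-capped vial stands at rest in the stand's well, within 6 mm of its centre, its underside within 3 mm of the well's floor, tilted less than 0.12 rad; the grey-capped vial stands upright (within 0.12 rad) on the floor of the box's well (value of joint cover_slide above 0.094 m and horizontal distance between vial_red and stand_well below 0.006 m and z of vial_red in the frame of stand_well below 0.003 m and angle between each of vial_red, vial_grey's own z axis and vertical below 0.12 rad and linear speed of vial_red below 0.02 m/s and z of vial_grey in the frame of vial_box below 0.014 m and x of vial_grey in the frame of vial_box above 0.01 m and horizontal distance between vial_grey and vial_box below 0.12 m); the robot touches nothing.
It fails at once if the box or its cover is pressed or struck with more than 20 N (contact force between anything else and vial_box above 20 N).
It fails at once if the grey-capped vial is tipped over or shifted more than 20 mm (angle between vial_grey's own z axis and vertical above 0.6 rad or distance of vial_grey from where it was at the start of the episode above 0.02 m).
It fails at once if a bottle or tube standing by is shifted more than 30 mm (distance of any of wash_bottle, tube_50, reagent_bottle from where it was at the start of the episode above 0.03 m).
It also fails if it takes over 61 s, if anything falls off the work surface, if the arm or the gripper's body presses on something with over 40 N, if the wrist force passes 120 N, or if a joint passes its speed limit or range.

## Working session

There is one attempt and no reset: what is moved stays moved. The work goes in short steps, Python scripts to look and compute and a tool call to move; the robot and the scene stay as the last step left them, time stands still between calls to the robot, and variables do not carry over. Pictures are saved under pics/ and viewed, at most 10 in all, crops included, and the job is handed in when it is done.

Besides the shell and the picture viewer there is one more tool, called after "Request:" by a JSON object that holds its "op" and its "data", one argument or row to a line. play_rows: Moves the arm, as the interface text tells. Its arguments: {"type":"object","properties":{"deltas":{"type":"array"}},"required":["deltas"]}

```bash
mkdir -p pics; ls
python3 - <<'E'
from cell import *
import cv2,json,numpy as np
print(read_state())
for n in("scene","side"):
    im=get_image(n); cv2.imwrite(f"pics/{n}0.png",im[:,:,::-1])
    c=camera_info(n); print(n,{k:(np.round(v,4).tolist()) for k,v in c.items()})
E
```

```text
pics
{'clock': 0.0, 'qpos': array([-1.27378487,  0.62940066,  0.03846324,  1.51835226, -0.02696499,
        0.99627598, -0.01998085]), 'qd': array([-0.00140316, -0.00012307,  0.00062717, -0.00012119,  0.00103951,
        0.00020833,  0.00059267]), 'tau': array([-2.03606595e-05, -5.63393354e+01,  1.22644342e+00, -1.93453234e+01,
        1.10759438e-02,  1.03139048e-02, -4.59524557e-06]), 'eef_pos': array([230.4637883 , 607.11494756, 230.35917007]), 'tool_rot': array([-3.13967608e+00,  6.95573689e-05,  2.77880260e+00]), 'force': array([-0.30075013,  0.32488223, -0.79701082]), 'torque': array([ 0.05063746, -0.05059022,  0.00242362]), 'gripper_force': 0.0, 'width': 85.55103098105526}
scene {'fx': 387.8131, 'fy': 387.8131, 'cx': 314.4486, 'cy': 196.3703, 'T': [[-0.4266, -0.5884, 0.6868, 51.8448], [-0.9044, 0.2738, -0.3271, 63.0118], [0.0044, -0.7608, -0.649, 625.4526], [0.0, 0.0, 0.0, 1.0]]}
side {'fx': 431.3157, 'fy': 431.3157, 'cx': 321.5393, 'cy': 197.6039, 'T': [[-0.9933, -0.0633, 0.0971, 566.7363], [-0.1152, 0.6324, -0.7661, 430.6571], [-0.0129, -0.7721, -0.6354, 634.4386], [0.0, 0.0, 0.0, 1.0]]}
```

View pics/scene0.png

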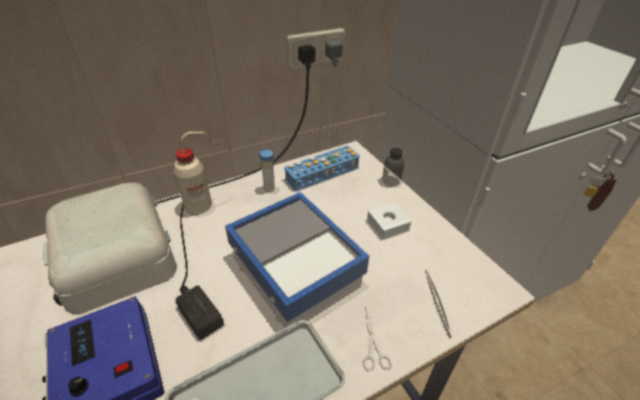

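View pics/side0.png

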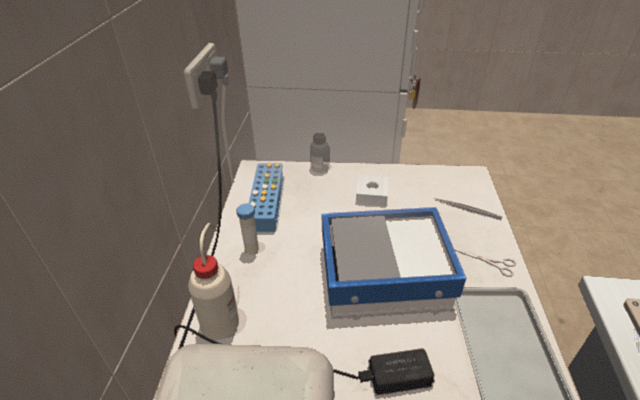

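Run:
```python
import cv2
a=cv2.imread("pics/scene0.png")[185:325,215:415]; cv2.imwrite("pics/c1.png",cv2.resize(a,None,fx=4,fy=4,interpolation=cv2.INTER_CUBIC))
a=cv2.imread("pics/side0.png")[170:320,310:470]; cv2.imwrite("pics/c2.png",cv2.resize(a,None,fx=4,fy=4,interpolation=cv2.INTER_CUBIC))
```

```text
(no output)
```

View pics/c1.png

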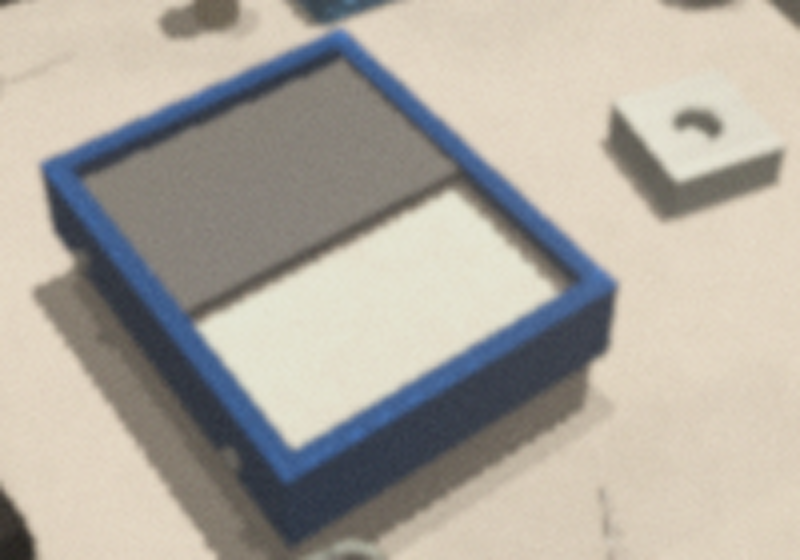

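View pics/c2.png

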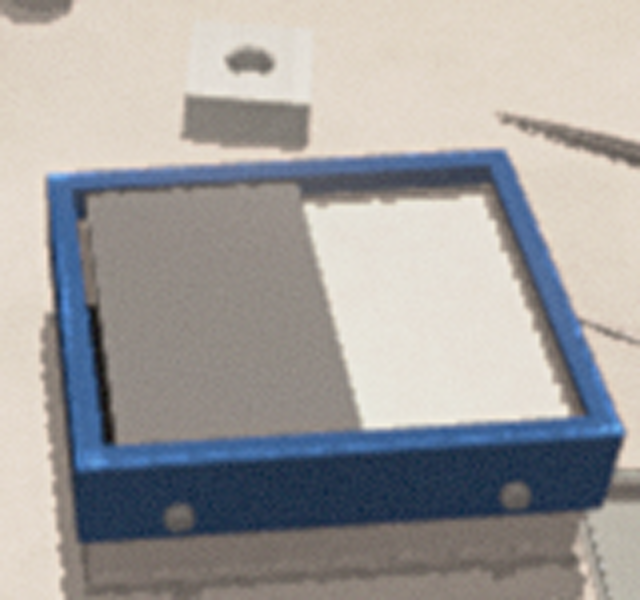

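```bash
cat > h.py <<'E'
import numpy as np
from cell import *
from scipy.spatial.transform import Rotation as R
def proj(c,P):
    T=np.array(c["T"]);p=(np.atleast_2d(P)-T[:3,3])@T[:3,:3]
    return p[:,:2]/p[:,2:]*[c["fx"],c["fy"]]+[c["cx"],c["cy"]]
def moveto(p,yaw):
    "tool-axes delta from measured pose to a down-pointing pose at p"
    s=read_state(); r=R.from_euler('xyz',s["tool_rot"])
    q=R.from_euler('xyz',[np.pi,0,yaw])
    print("shift",np.round(r.inv().apply(np.array(p)-s["eef_pos"]),1),"turn",np.round((r.inv()*q).as_rotvec(),4),"force",np.round(s["force"],2),"pos",np.round(s["eef_pos"],1))
E
python3 - <<'E'
from h import *
from scipy.optimize import least_squares as ls
cs,cd=camera_info("scene"),camera_info("side")
o1,o2=np.array([215,185]),np.array([310,170])
f=lambda a,o:np.array(a)/4+o
L=np.array([[112,90],[112,-90],[-112,-90],[-112,90]])
bs=f([(45,165),(342,32),(615,287),(290,480)],o1); bd=f([(80,465),(50,175),(505,152),(622,432)],o2)
Q=np.array([[35,35],[35,-35],[-35,-35],[-35,35]])
ss=f([(612,110),(720,75),(782,150),(678,182)],o1); sd=f([(185,97),(190,22),(312,28),(308,105)],o2)
def fit(L,A,B,z0,h1=None,h2=None):
    def pts(v): c,s=np.cos(v[2]),np.sin(v[2]); return np.c_[L@np.array([[c,s],[-s,c]])+v[:2],np.full(4,v[3])]
    g=lambda v:np.r_[proj(cs,pts(v))-A,proj(cd,pts(v))-B]
    r=ls(lambda v:g(v).ravel(),[550,0,0,z0],x_scale=[10,10,.1,10]); print(np.round(r.x,3));print(np.round(g(r.x),1).tolist())
fit(L,bs,bd,85);fit(Q,ss,sd,30)
h1,h2=f([(698,123)],o1),f([(250,60)],o2)
r=ls(lambda v:np.r_[proj(cs,v)-h1,proj(cd,v)-h2].ravel(),[600,-200,30]);print(r.x,r.fun)
E
```

```text
[ 5.20217e+02 -1.19627e+02  1.83000e-01  8.47360e+01]
[[-1.2, 0.9], [0.4, -0.0], [1.6, 0.8], [-0.8, 2.7], [-1.6, 0.1], [-1.5, -1.4], [-0.6, -1.9], [0.2, -0.2]]
[ 5.49875e+02 -3.60345e+02 -2.00000e-02  2.55620e+01]
[[-0.2, -0.4], [-1.1, 0.1], [0.8, 0.6], [-0.3, 1.8], [-0.7, -0.9], [0.3, -0.6], [-0.5, -0.0], [-0.0, -0.6]]
[ 549.45652406 -359.33011653   28.96555284] [-0.33009095  0.89002308 -0.32356723 -0.91748751]
```

Request:
{"op": "play_rows", "data": {
  "deltas": [-36,-34,0,0,0,0.162,0,-72,-69,0,0,0,0.324,0,-107,-103,0,0,0,0.487,0,-143,-138,0,0,0,0.649,0,-179,-172,0,0,0,0.811,0,-215,-206,0,0,0,0.973,0,-250,-241,0,0,0,1.135,0,-286,-275,0,0,0,1.298,0,-322,-309,0,0,0,1.46,0,-358,-344,0,0,0,1.622,0]
}}

```text
clock: 1.35
eef_pos: [443.6, 157.7, 231.2]
tool_rot: [-3.141, -0.0, 1.152]
force: [-0.5, -0.2, -0.0]
width: -0.2
gripper_force: 0.0
```

```bash
python3 -c "
from h import *
moveto([570,-110,100],0.183);print(read_state()['qpos'].round(2))"
```

```text
shift [-193.2  224.4  131.2] turn [-2.00e-04 -0.00e+00  9.69e-01] force [-0.52 -0.24 -0.01] pos [443.6 157.7 231.2]
[-0.77  0.42  0.52  2.01 -0.29  0.79 -0.51]
```

Request:
{"op": "play_rows", "data": {
  "deltas": [-32,37,10,0,0,0.15,0,-64,75,20,0,0,0.31,0,-97,112,30,0,0,0.48,0,-129,150,50,0,0,0.65,0,-161,187,70,0,0,0.81,0,-193,224,90,0,0,0.969,0,-193,224,115,0,0,0.969,0,-193,224,128,0,0,0.969,0,-193,224,128,0,0,0.969,0,-193,224,128,0,0,0.969,0]
}}

```text
clock: 2.6
eef_pos: [571.2, -107.1, 104.1]
tool_rot: [3.142, -0.001, 0.189]
force: [0.4, 0.0, 0.0]
width: 0.1
gripper_force: 0.0
```

```bash
python3 -c "
from h import *
import cv2
cv2.imwrite('pics/w1.png',get_image('wrist')[:,:,::-1])
moveto([570,-110,90],0.183);print(read_state()['qpos'].round(2))"
```

```text
shift [-1.8  2.4 14.3] turn [ 0.0003 -0.0016  0.0058] force [0.84 0.03 0.57] pos [ 571.3 -107.3  104.3]
[-0.23  0.78  0.61  1.84 -0.66  0.73 -0.64]
```

View pics/w1.png

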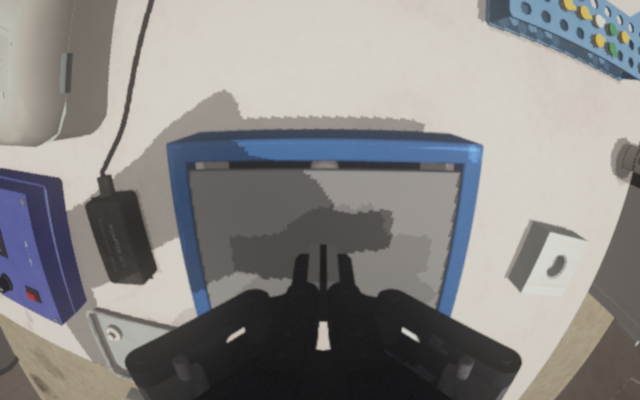

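Request:
{"op": "play_rows", "data": {
  "deltas": [-2,2,6,0,0,0.006,0,-2,2,12,0,0,0.006,0,-2,2,16,0,0,0.006,0,-2,2,17,0,0,0.006,0,-2,2,17,0,0,0.006,0]
}}

```text
clock: 3.28
eef_pos: [569.1, -110.2, 86.2]
tool_rot: [-3.142, 0.0, 0.182]
force: [0.9, 0.4, -0.5]
width: 0.1
gripper_force: 0.0
```

Request:
{"op": "play_rows", "data": {
  "deltas": [0,0,0.5,0,0,0,0,0,0,1,0,0,0,0,0,0,1.5,0,0,0,0,0,0,2,0,0,0,0]
}}

```text
clock: 3.78
eef_pos: [569.1, -110.1, 84.3]
tool_rot: [-3.142, -0.0, 0.182]
force: [0.0, 0.4, 0.7]
width: -0.2
gripper_force: 0.0
```

Request:
{"op": "play_rows", "data": {
  "deltas": [0,0,0.5,0,0,0,0,0,0,1,0,0,0,0,0,0,1.5,0,0,0,0,0,0,2,0,0,0,0]
}}

```text
clock: 4.28
eef_pos: [569.1, -110.1, 82.5]
tool_rot: [-3.141, -0.0, 0.182]
force: [-1.1, 0.3, 2.9]
width: 0.1
gripper_force: 1.7
```

Request:
{"op": "play_rows", "data": {
  "deltas": [0,0,0.5,0,0,0,0,0,0,1,0,0,0,0,0,0,1.3,0,0,0,0,0,0,1.3,0,0,0,0]
}}

```text
clock: 4.78
eef_pos: [569.1, -110.1, 81.3]
tool_rot: [-3.141, -0.0, 0.182]
force: [-1.7, 1.6, 5.8]
width: 0.2
gripper_force: 3.1
```

```bash
python3 -c "
from h import *
for i in range(5): get_image('side'); s=read_state(); print(s['force'].round(2),s['eef_pos'].round(2))"
```

```text
[-1.34 -0.11  5.74] [ 569.13 -110.11   81.36]
[-0.93  1.06  6.49] [ 569.16 -110.1    81.36]
[-2.68  0.42  6.51] [ 569.11 -110.12   81.34]
[-1.6   0.8   6.22] [ 569.14 -110.11   81.34]
[-1.54  0.52  5.97] [ 569.15 -110.11   81.35]
```

Request:
{"op": "play_rows", "data": {
  "deltas": [0,0,0.5,0,0,0,0,0,0,1,0,0,0,0,0,0,1.5,0,0,0,0,0,0,2.0,0,0,0,0,0,0,2.0,0,0,0,0]
}}

```text
clock: 5.65
eef_pos: [569.2, -110.1, 79.8]
tool_rot: [-3.141, -0.001, 0.182]
force: [-1.6, 0.6, 10.4]
width: -0.2
gripper_force: 5.0
```

```bash
python3 -c "
from h import *
for i in range(4): get_image('side'); s=read_state(); print(s['force'].round(2),s['eef_pos'].round(2))
moveto([470,-128.5,79.3],0.183)"
```

```text
[-3.02  0.89 10.37] [ 569.17 -110.14   79.79]
[-2.61  0.65  9.17] [ 569.14 -110.15   79.79]
[-1.44  1.08  9.94] [ 569.12 -110.1    79.79]
[-2.    1.15 10.92] [ 569.14 -110.13   79.8 ]
shift [-100.8    0.2    0.4] turn [-0.0004 -0.0005 -0.0014] force [-2.    1.15 10.92] pos [ 569.1 -110.1   79.8]
```

Request:
{"op": "play_rows", "data": {
  "deltas": [-1,0,0.4,0,0,0,0,-4,0,0.4,0,0,0,0,-8,0,0.4,0,0,0,0,-13,0,0.4,0,0,0,0,-18,0,0.4,0,0,0,0,-23,0,0.4,0,0,0,0]
}}

```text
clock: 6.6
eef_pos: [550.7, -113.6, 80.2]
tool_rot: [3.14, -0.008, 0.183]
force: [3.9, 4.0, 9.5]
width: -0.0
gripper_force: 4.4
```

```bash
python3 -c "
from h import *
import cv2
im=get_image('scene');cv2.imwrite('pics/s1.png',cv2.resize(im[180:330,215:415,::-1],None,fx=3,fy=3))
print(read_state()['force'])"
```

```text
[4.36152814 2.5502029  9.40027438]
```

View pics/s1.png

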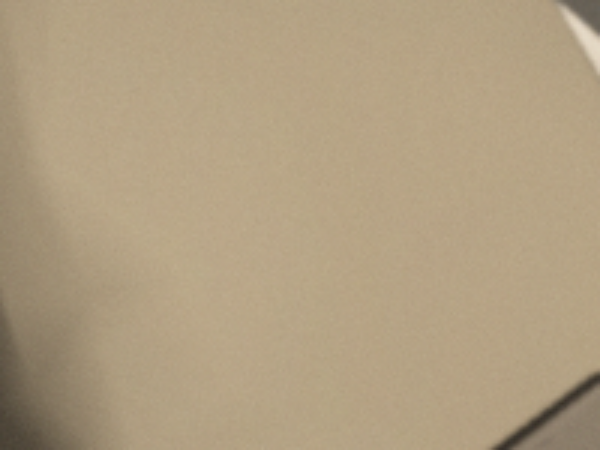

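Request:
{"op": "play_rows", "data": {
  "deltas": [-5,0,0.5,0,0,0,0,-10,0,0.6,0,0,0,0,-15,0,0.6,0,0,0,0,-20,0,0.6,0,0,0,0,-25,0,0.6,0,0,0,0,-30,0,0.6,0,0,0,0]
}}

```text
clock: 7.4
eef_pos: [521.2, -119.1, 79.6]
tool_rot: [3.14, -0.008, 0.183]
force: [4.4, 2.8, 10.3]
width: -0.2
gripper_force: 5.1
```

Request:
{"op": "play_rows", "data": {
  "deltas": [-5,0,0.2,0,0,0,0,-10,0,0.2,0,0,0,0,-15,0,0.2,0,0,0,0,-20,0,0.2,0,0,0,0,-25,0,0.2,0,0,0,0]
}}

```text
clock: 8.02
eef_pos: [496.5, -123.7, 79.4]
tool_rot: [3.14, -0.008, 0.183]
force: [4.4, 4.0, 11.0]
width: -0.2
gripper_force: 5.4
```

```bash
python3 -c "
from h import *
import cv2
im=get_image('side');cv2.imwrite('pics/s2.png',cv2.resize(im[160:330,300:480,::-1],None,fx=3,fy=3))
moveto([470,-128.5,79.3],0.183)"
```

```text
shift [-26.   -0.1  -0.1] turn [ 0.0011 -0.0066 -0.0007] force [ 3.7   3.46 11.48] pos [ 495.6 -123.9   79.3]
```

View pics/s2.png

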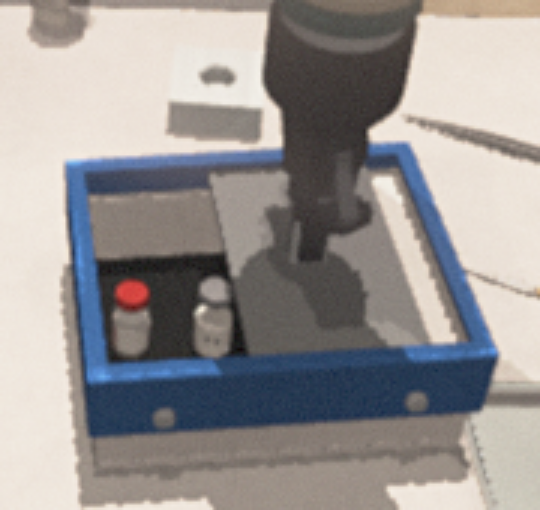

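Request:
{"op": "play_rows", "data": {
  "deltas": [-4,0,0,0,0,0,0,-8,0,0,0,0,0,0,-12,0,0,0,0,0,0,-16,0,0,0,0,0,0,-19,0,0,0,0,0,0]
}}

```text
clock: 8.7
eef_pos: [478.1, -127.3, 79.3]
tool_rot: [3.14, -0.008, 0.183]
force: [7.6, 3.8, 9.4]
width: 0.0
gripper_force: 5.4
```

Request:
{"op": "play_rows", "data": {
  "deltas": [-2,0,0,0,0,0,0,-4,0,0,0,0,0,0,-5,0,0,0,0,0,0]
}}

```text
clock: 9.07
eef_pos: [474.5, -128.6, 79.5]
tool_rot: [3.138, -0.01, 0.183]
force: [7.0, 3.2, 10.6]
width: 0.1
gripper_force: 5.2
```

Request:
{"op": "play_rows", "data": {
  "deltas": [-2,0,0,0,0,0,0,-4,0,0,0,0,0,0,-6,0,0,0,0,0,0,-8,0,0,0,0,0,0]
}}

```text
clock: 9.57
eef_pos: [466.8, -130.8, 79.6]
tool_rot: [3.137, -0.01, 0.183]
force: [8.3, 2.4, 9.5]
width: -0.0
gripper_force: 5.1
```

```bash
python3 -c "
from h import *
im=get_image('side');c=camera_info('side')
b=np.array([520.2,-119.6]);k,s=np.cos(.183),np.sin(.183)
for y in (40,50,-50):
  print(y,[(x,int(im[int(round(v)),int(round(u))].mean())) for x in range(-16,26,3) for u,v in proj(c,[*(b+[x*k-y*s,x*s+y*k]),83])])
print(read_state()['force'])"
```

```text
40 [(-16, 93), (-13, 95), (-10, 94), (-7, 92), (-4, 95), (-1, 125), (2, 145), (5, 154), (8, 167), (11, 98), (14, 99), (17, 98), (20, 97), (23, 44)]
50 [(-16, 96), (-13, 90), (-10, 97), (-7, 90), (-4, 92), (-1, 98), (2, 87), (5, 149), (8, 168), (11, 95), (14, 98), (17, 98), (20, 93), (23, 32)]
-50 [(-16, 153), (-13, 157), (-10, 154), (-7, 151), (-4, 154), (-1, 155), (2, 146), (5, 146), (8, 166), (11, 131), (14, 145), (17, 147), (20, 143), (23, 138)]
[ 7.72008296  1.78215067 10.65474148]
```

Request:
{"op": "play_rows", "data": {
  "deltas": [0,0,-4,0,0,0,0,0,0,-12,0,0,0,0,0,0,-30,0,0,0,0,30,0,-70,0,0,0,0.6,60,0,-120,0,0,0,0.6,60,0,-120,0,0,0,0.6]
}}

```text
clock: 10.38
eef_pos: [523.5, -119.4, 200.8]
tool_rot: [3.138, -0.006, 0.184]
force: [-0.2, -0.0, 0.0]
width: 51.3
gripper_force: 0.0
```

```bash
python3 -c "
from h import *
import cv2
im=get_image('side')[160:330,300:480,::-1]
w=get_image('wrist')[:,:,::-1]
c=camera_info('wrist');print(c['fx'],c['cx'],c['cy'],np.round(c['T'],4).tolist())
cv2.imwrite('pics/w2raw.png',w)
a=cv2.resize(im,None,fx=3,fy=3);cv2.imwrite('pics/s3.png',a)
cv2.imwrite('pics/w2.png',cv2.resize(w[100:340,150:470],None,fx=2.5,fy=2.5))
print(read_state()['eef_pos'],read_state()['force'])"
```

```text
309.70691628693146 322.8601035007621 197.35471268904442 [[0.1817, -0.931, -0.3165, 599.519], [-0.9833, -0.1725, -0.0572, -104.5465], [-0.0013, 0.3216, -0.9469, 340.4189], [0.0, 0.0, 0.0, 1.0]]
[ 519.0167852  -118.73275706  197.57057591] [-0.36560283  0.43866564 -0.82305032]
```

View pics/w2.png

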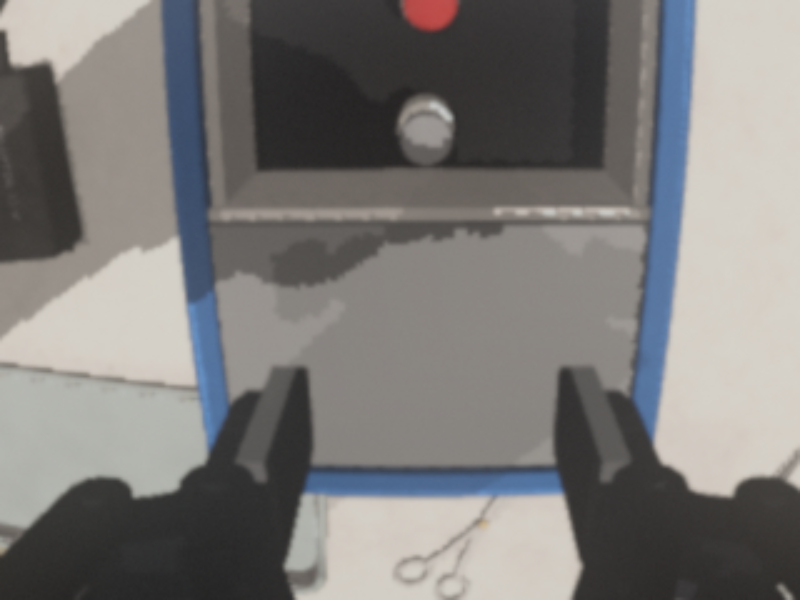

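```bash
cat >> h.py <<'E'
import cv2
def ray(c,uv,fish):
    T=np.array(c["T"]);d=(np.array(uv)-[c["cx"],c["cy"]])/[c["fx"],c["fy"]]
    if fish:
        r=np.hypot(*d); v=np.r_[d/r*np.sin(r),np.cos(r)]
    else: v=np.r_[d,1]
    return T[:3,3],T[:3,:3]@v
def onz(c,uv,fish,z):
    o,d=ray(c,uv,fish); return (o+d*(z-o[2])/d[2]).round(1)
def red(im):
    im=im.astype(int);m=((im[...,0]>110)&(im[...,1]<0.45*im[...,0])&(im[...,2]<0.5*im[...,0])).astype(np.uint8)
    n,l,st,ce=cv2.connectedComponentsWithStats(m)
    return [(st[i].tolist(),ce[i].round(1)) for i in range(1,n) if st[i,4]>25]
E
python3 - <<'E'
from h import *
for n,f in(("wrist",1),("side",0)):
    c=camera_info(n);im=get_image(n)
    for s,ce in red(im): print(n,s,ce,onz(c,ce,f,59),onz(c,ce,f,55))
c=camera_info("wrist");print("grey",onz(c,(321.2,152),1,59))
# frame outer edges in wrist: left/right at crop y=200, inner deck etc
for p in((210,210),(645,210),(185,200),(685,200)): print(onz(c,np.array(p)/2.5+[150,100],1,84 if p[1]==210 else 89))
cv2.imwrite("pics/w3.png",cv2.cvtColor(im[:1,:1],cv2.COLOR_RGB2BGR))
w=get_image("wrist")[:,:,::-1];cv2.imwrite("pics/w3.png",w)
print(read_state()['eef_pos'])
E
```

```text
wrist [313, 90, 20, 20, 300] [322.6  99.4] [ 596.3 -104.5   59. ] [ 596.3 -104.5   55. ]
side [339, 253, 11, 9, 80] [343.8 257.1] [ 595.5 -100.    59. ] [ 595.7 -103.7   55. ]
side [193, 256, 24, 17, 275] [204.4 264.6] [840.  -56.6  59. ] [841.9 -60.   55. ]
grey [ 547.4 -112.    59. ]
[510.9 -40.5  84. ]
[ 538.7 -191.5   84. ]
[514.6 -32.4  89. ]
[ 546.1 -203.2   89. ]
[ 518.0633063  -118.9337546   196.56406327]
```

View pics/w3.png

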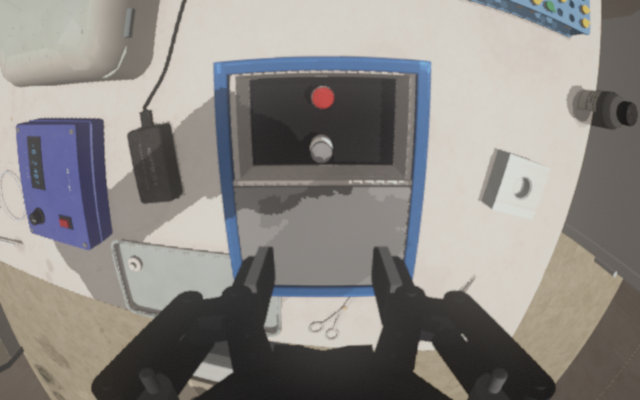

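```bash
python3 -c "
from h import *
moveto([596.2,-104.4,110],0.183)
c=camera_info('wrist');print(onz(c,(522.5,187.5),1,30))"
```

```text
shift [79.8 -0.1 86.3] turn [-0.0015  0.0033 -0.0023] force [ 0.77 -0.22 -0.13] pos [ 518.1 -118.9  196.6]
[ 551.1 -359.4   30. ]
```

Request:
{"op": "play_rows", "data": {
  "deltas": [25,0,10,0,0.003,0,0.6,55,0,30,0,0.003,0,0.6,80,0,60,0,0.003,0,0.6,80,0,80,0,0.003,0,0.6,80,0,86,0,0.003,0,0.6,80,0,86,0,0.003,0,0.6]
}}

```text
clock: 11.38
eef_pos: [597.3, -105.4, 111.8]
tool_rot: [-3.141, -0.002, 0.18]
force: [0.8, -0.5, 0.6]
width: 51.2
gripper_force: 0.0
```

```bash
python3 -c "
from h import *
moveto([596.2,-104.4,27],0.183)
c=camera_info('wrist');im=get_image('wrist')
for s,ce in red(im): print(s,ce,onz(c,ce,1,58))
moveto([596.2,-104.4,27],0.183);print(read_state()['width'])"
```

```text
shift [-1.1 -1.2 84.8] turn [-0.0002 -0.0017 -0.0029] force [ 0.79 -0.49  0.61] pos [ 597.3 -105.4  111.8]
shift [-1.9 -1.3 85.4] turn [ 0.0002 -0.0031 -0.0026] force [-0.12  0.44 -0.9 ] pos [ 598.  -105.4  112.5]
51.07162738013941
```

Request:
{"op": "play_rows", "data": {
  "deltas": [-2,-1,15,0,-0.003,-0.003,0.6,-2,-1,30,0,-0.003,-0.003,0.6,-2,-1,45,0,-0.003,-0.003,0.6,-2,-1,60,0,-0.003,-0.003,0.6,-2,-1,72,0,-0.003,-0.003,0.6,-2,-1,81,0,-0.003,-0.003,0.6,-2,-1,85,0,-0.003,-0.003,0.6,-2,-1,85,0,-0.003,-0.003,0.6]
}}

```text
clock: 12.42
eef_pos: [596.7, -104.1, 26.7]
tool_rot: [3.142, 0.0, 0.185]
force: [-0.1, 0.3, -0.1]
width: 51.5
gripper_force: 0.0
```

```bash
python3 -c "
from h import *
moveto([596.2,-104.4,27],0.183)"
```

```text
shift [-0.6  0.2 -0.3] turn [0.0001 0.     0.0017] force [-0.15  0.27 -0.07] pos [ 596.7 -104.1   26.7]
```

Request:
{"op": "play_rows", "data": {
  "deltas": [0,0,0,0,0,0,0.4,0,0,0,0,0,0,0.3,0,0,0,0,0,0,0.2,0,0,0,0,0,0,0,0,0,0,0,0,0,0,0,0,0,0,0,0,0,0,0,0,0,0,0,0]
}}

```text
clock: 13.3
eef_pos: [597.0, -103.9, 27.4]
tool_rot: [-3.141, -0.001, 0.185]
force: [-1.5, 0.8, 6.1]
width: 19.1
gripper_force: 58.9
```

Request:
{"op": "play_rows", "data": {
  "deltas": [0,0,-3,0,0,0,0,0,0,-10,0,0,0,0,0,0,-25,0,0,0,0,0,0,-45,0,0,0,0,0,0,-70,0,0,0,0,0,0,-95,0,0,0,0,0,0,-115,0,0,0,0,0,0,-130,0,0,0,0,0,0,-130,0,0,0,0,0,0,-130,0,0,0,0]
}}

```text
clock: 14.55
eef_pos: [596.2, -103.7, 156.1]
tool_rot: [-3.141, 0.001, 0.185]
force: [-0.5, 0.1, -0.6]
width: 19.2
gripper_force: 58.6
```

```bash
python3 -c "
from h import *
a=get_image('side')[140:300,290:450,::-1];b=get_image('wrist')[150:310,240:400,::-1]
cv2.imwrite('pics/g.png',cv2.resize(np.hstack([a,b]),None,fx=2.5,fy=2.5,interpolation=2))
moveto([550.2,-359.6,150],0.183);print(read_state()['width'],read_state()['qpos'].round(2))"
```

```text
shift [-92.1 243.1   5.8] turn [-0.0007  0.0017  0.0017] force [-1.16 -0.06 -0.06] pos [ 596.1 -103.8  155.8]
19.42960274458602 [-0.28  0.75  0.68  1.73 -0.6   0.88 -0.71]
```

View pics/g.png

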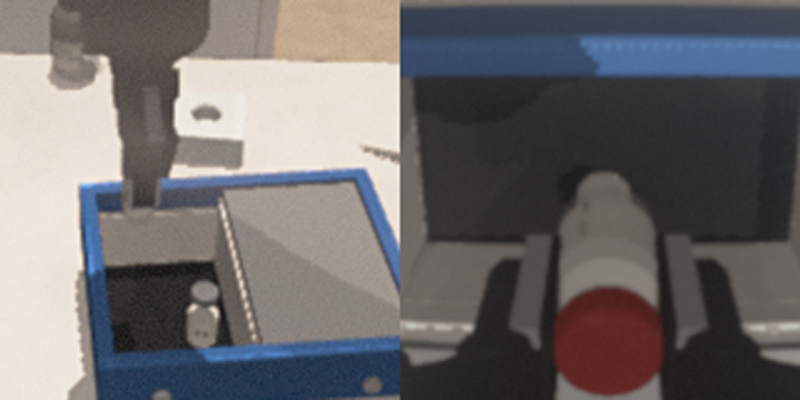

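```bash
python3 -c "
from h import *
c=camera_info('wrist');T=np.array(c['T'])
def fp(P):
    p=(np.array(P)-T[:3,3])@T[:3,:3];r=np.hypot(*p[:2]);t=np.arctan2(r,p[2]);return (p[:2]/r*t*c['fx']+[c['cx'],c['cy']]).round(1)
s=read_state();e=s['eef_pos'];r=R.from_euler('xyz',s['tool_rot'])
def tp(x,y,z):return fp(e+r.apply([x,y,z]))
for o in(15,19.4,24): print(o,'top',tp(0,0,o-51),tp(0,10,o-51),tp(0,-10,o-51),'neck',tp(0,0,o-42),'bot',tp(11,0,o),tp(0,11,o),tp(0,-11,o))
print('tcp',tp(0,0,0))
print('grey cap',fp([547.4,-112,59]),fp([547.4,-112,8]))
d=camera_info('side');print(proj(d,e).round(0),proj(d,e-[0,0,19.4]).round(0))
print([q for q in red(get_image('wrist'))])
"
```

```text
15 top [321.6 298.1] [345. 298.] [298.2 297.9] neck [321.7 286.2] bot [322.  226.5] [341.2 243.9] [302.8 243.9]
19.4 top [321.7 292.1] [344.4 292. ] [298.9 291.9] neck [321.7 280.8] bot [322.  223.3] [340.8 240.5] [303.2 240.4]
24 top [321.7 286.2] [343.8 286.1] [299.6 286. ] neck [321.8 275.4] bot [322.  220.2] [340.4 237.1] [303.7 237. ]
tcp [321.9 256.9]
grey cap [321.4 250.9] [321.7 227.1]
[[345. 216.]] [[345. 224.]]
[]
```

```bash
python3 -c "
from h import *
im=get_image('wrist');cv2.imwrite('pics/g2.png',im[:,:,::-1])
i=im.astype(int);m=((i[...,0]>60)&(i[...,0]>1.8*i[...,1])).astype(np.uint8);m[:200]=0
n,l,st,ce=cv2.connectedComponentsWithStats(m);print([(st[k].tolist(),ce[k].round(1)) for k in range(1,n) if st[k,4]>100])
g=im.mean(2)
for v in range(214,268,3): print(v,' '.join('%3d'%x for x in g[v,296:354:2]))
"
```

```text
[([301, 266, 44, 42, 1490], array([322.9, 286.3]))]
214  43  41  44  44  41  41  42  40  43  41  43  43  42  43  40  43  43  44  42  43  43  42  43  42  44  43  44  45  44
217  43  45  44  43  43  41  38  33  33  30  32  39  41  43  44  44  42  42  44  42  43  43  44  44  43  44  43  44  44
220  44  42  43  43  34  32  31  31  31  53  87  96  98  99  96  81  57  44  43  43  41  42  44  43  41  43  42  45  43
223  42  42  44  40  33  28  30  34  70  97 100 101 100 102 101 101 100  79  41  41  42  42  42  41  41  43  42  43  44
226  42  43  43  37  31  33  33  54  93  96  95  95  96  94  93  95  98  96  59  42  41  41  41  43  43  44  41  43  41
229  43  41  41  44  31  28  39  70  91  91  96  99  99  99  98  97  97  94  73  58  47  43  43  43  43  41  43  43  44
232  43  45  42  41  42  46  56  84  90  83  98 101 101 101 101 100  99 100  97  83  64  52  43  41  42  39  41  43  43
235  43  42  43  42  47  68  91  98  96  95 100 102 103 103 102 103 101 100  99  99  95  73  50  42  41  42  42  43  43
238  44  42  41  43  65  94  98  99  95 100 101 103 101 102 102 102 102 102 100  99  98 
[... 411 characters left out ...]
  73  99 108 107 107 108 108 109 108 108 108 108 107 108 107 108 107 104  94  57  29  53  77  77  78
253  78  74  38  35  88 107 107 107 108 110 113 116 119 119 119 118 115 112 109 107 107 107 103  69  30  43  74  79  79
256  78  73  35  36  96 106 110 116 122 124 125 126 127 128 127 127 128 128 126 124 115 108 107  89  27  36  74  77  77
259  77  62  32  37  96 114 121 123 124 126 126 126 127 128 128 128 128 129 128 128 128 126 114  83  32  33  64  80  79
262  78  51  30  40  98 121 123 124 125 125 126 126 124 126 127 127 128 128 129 129 129 129 126  94  34  30  58  79  79
265  76  45  30  42 100 122 124 123 117 102  90  72  69  63  64  63  75  90 110 123 128 129 128 101  39  30  52  76  78
```

Request:
{"op": "play_rows", "data": {
  "deltas": [-6,15,0,0,0,0,0,-17,45,0,0,0,0,0,-30,80,0,0,0,0,0,-46,120,0,0,0,0,0,-62,160,2,0,0,0,0,-76,200,4,0,0,0,0,-87,230,6,0,0,0,0,-92,243,6,0,0,0,0,-92,243,6,0,0,0,0,-92,243,6,0,0,0,0]
}}

```text
clock: 16.0
eef_pos: [551.6, -357.9, 150.5]
tool_rot: [-3.14, -0.0, 0.187]
force: [1.5, -0.2, 0.5]
width: 19.4
gripper_force: 58.7
```

```bash
python3 -c "
from h import *
moveto([550.2,-359.6,70],0.183);print(read_state()['width'],read_state()['qpos'].round(2))
im=get_image('wrist');cv2.imwrite('pics/p.png',im[:,:,::-1])"
```

```text
shift [-1.8  1.6 80.5] turn [-0.0017 -0.0004  0.0037] force [ 1.48 -0.21  0.46] pos [ 551.6 -357.9  150.5]
19.37023503869065 [ 0.18  0.82  0.64  1.58 -0.57  0.94 -0.37]
```

Request:
{"op": "play_rows", "data": {
  "deltas": [-2,1.5,15,-0.002,0,0.004,0,-2,1.5,35,-0.002,0,0.004,0,-2,1.5,60,-0.002,0,0.004,0,-2,1.5,80,-0.002,0,0.004,0,-2,1.5,90,-0.002,0,0.004,0,-2,1.5,92,-0.002,0,0.004,0,-2,1.5,92,-0.002,0,0.004,0,-2,1.5,92,-0.002,0,0.004,0]
}}

```text
clock: 17.05
eef_pos: [549.7, -362.0, 59.6]
tool_rot: [3.139, -0.001, 0.181]
force: [0.1, -0.3, -0.0]
width: 19.3
gripper_force: 58.6
```

```bash
python3 -c "
from h import *
moveto([550.2,-359.6,33.4],0.183);print(read_state()['torque'])
g=get_image('wrist').mean(2)
for v in range(180,262,4): print(v,' '.join('%3d'%x for x in g[v,280:366:3]))
"
```

```text
shift [ 0.9 -2.4 26.2] turn [ 0.003  -0.001  -0.0022] force [ 0.1  -0.3  -0.01] pos [ 549.7 -362.    59.6]
[-0.05889613  0.02338716  0.0249775 ]
180 130 131 131 129 131 130 130 129 131 130 129 137 186 187 188 188 188 188 184 174 161 139 119 100  96  95  95  95  94
184 129 128 129 129 129 129 129 129 130 129 130 129 130 135 185 188 188 187 187 188 188 188 188 188 186 180 167 152 125
188 130 129 129 129 129 129 128 127 128 129 128 129 128 128 138 186 187 187 187 187 187 187 187 187 188 188 188 188 188
192 129 129 129 128 130 128 129 129 130 128 129 128 128 128 137 178 186 186 186 187 186 187 188 187 188 187 187 187 187
196 129 129 128 129 130 129 128 129 128 128 127 128 128 129 128 145 169 186 186 187 187 187 186 186 187 187 186 186 187
200 127 128 128 128 128 129 129 129 129 129 128 129 128 127 126 128 146 159 178 185 185 186 186 186 186 187 186 186 186
204 129 130 129 129 129 128 127 128 128 127 127 113 111 108 104 105 104 113 149 163 164 170 170 170 155 170 182 165 145
208 127 127 127 128 128 128 128 128 124 119 105 103 101 101 103 104 104 104 105 104 105 105 105 120 107 104 107 119
[... 864 characters left out ...]
 101 100  94  82  83  86  87  79  89  90  91  89  89  88  88  87  86 107 102 101 102 101 101 102 101
244 103 101 101  99  77  78  75  61  68  86  88  85  89  92  91  89  89  88  87  88  87  92  88  79  79  88 111 119 142
248 102 101 100  93  69  71  70  41  57  87  92  94  93  94  95  95  95  94  92  89  82  43  59  72  74  86 165 168 168
252  95  86  87  78  69  71  66  37  72  93  95  94  95  97  99  96  97  94  94  94  89  44  50  72  72  74 140 146 147
256  41  40  39  66  70  71  65  36  82  94 100 107 108 109 111 110 111 109 107  97  95  53  45  71  71  72  57  46  46
260  40  40  44  69  70  69  52  34  80 105 107 108 108 110 110 110 111 111 112 111 105  51  40  69  72  71  65  44  43
```

```bash
python3 -c "
from h import *
from scipy.optimize import least_squares as ls
im=get_image('wrist');cv2.imwrite('pics/p2.png',im[:,:,::-1]);g=im.mean(2);c=camera_info('wrist')
for v in range(207,236,1): print(v,' '.join('%3d'%x for x in g[v,290:350:2]))
pts=[(308,212),(327.5,212),(301,216),(334,216),(298,220),(337.5,220),(296.5,224),(340,224)]
for z in(28,30):
  P=np.array([onz(c,p,1,z)[:2] for p in pts]);r=ls(lambda q:np.hypot(*(P-q[:2]).T)-q[2],[550,-360,14]);print(z,r.x,r.fun.round(2))
print('vial base',onz(c,(322.3,241),1,40.2),read_state()['eef_pos'])
"
```

```text
207 128 128 129 128 129 129 129 127 124 119 107 105 103 104 103 103 104 103 105 104 104 104 103 105 105 107 114 115 118 145
208 128 127 128 128 127 128 130 124 118 115 106 104 102 101 101 103 101 104 103 104 105 105 104 104 105 105 105 105 105 117
209 127 126 128 127 126 124 126 123 108 106 101 100  98  96  95  98  98 100 102 104 104 105 104 105 103 104 105 104 105 105
210 127 127 126 125 120 111 118 119 105 101  96  94  94  93  95  95  95  95  98 101 103 105 105 104 103 104 105 105 104 104
211 126 128 126 123 112 103 109 110 100  95  94  95  97  98  99  98  98  95  94  97 101 104 104 105 105 105 104 105 105 104
212 127 127 124 116 105 102 104 101  94  94  95  99 100 102 102 101 100 100  97  95  96 101 104 104 104 104 104 104 105 105
213 126 126 120 107 103 103 100  95  94  96 100 102 102 103 103 102 102 101 101  97  95  97 102 104 105 103 105 105 105 104
214 125 124 111 103 103 102  97  93  96 100 103 102 103 103 102 103 102 102 103 101  97  95  99 103 105 104 104 104 105 105
215 124 124 108 102 101  99  93  95 101 103 103 103 103 103 103 103 103 103 102 103  99  95  95 102 105 104 
[... 2066 characters left out ...]
0  90  89  90  91  90  89  90  82  80  90  96 102 101 101
233 102 101  96  93  81  78  83  93  92  89  88  85  77  88  89  90  90  90  92  89  90  90  88  83  82  92  94 100 101 100
234 102 102  96  94  83  79  79  86  89  88  87  86  80  89  91  91  91  92  92  89  88  89  88  85  84  92  95 100 101 102
235 101 102  98  94  84  79  80  81  86  87  88  87  86  89  91  91  91  91  90  90  89  89  88  87  85  92  97  99 100  99
28 [ 549.35846688 -359.38968215   14.36471139] [-0.05 -0.11  0.24 -0.01  0.09 -0.04 -0.23  0.11]
30 [ 550.28119825 -359.23322113   14.21658825] [-0.03 -0.09  0.25 -0.04  0.08 -0.08 -0.24  0.15]
vial base [ 549.4 -362.1   40.2] [ 549.58684319 -361.86581449   59.48787922]
```

Request:
{"op": "play_rows", "data": {
  "deltas": [0.5,-1.5,0,0.003,0,0,0,0.9,-2.6,0,0.003,0,0,0,0.9,-2.6,4,0.003,0,0,0,0.9,-2.6,6,0.003,0,0,0,0.9,-2.6,6,0.003,0,0,0]
}}

```text
clock: 17.77
eef_pos: [549.4, -358.8, 52.4]
tool_rot: [-3.14, 0.001, 0.181]
force: [-0.4, 0.4, -0.2]
width: 19.7
gripper_force: 58.6
```

```bash
python3 -c "
from h import *
moveto([550.0,-359.2,33.4],0.183)"
```

```text
shift [ 0.5  0.5 19. ] turn [-0.0014  0.0005 -0.0023] force [-0.36  0.37 -0.23] pos [ 549.4 -358.8   52.4]
```

Request:
{"op": "play_rows", "data": {
  "deltas": [0.5,0.5,2,-0.001,0,0,0,0.5,0.5,4,-0.001,0,0,0,0.5,0.5,6,-0.001,0,0,0,0.5,0.5,8,-0.001,0,0,0,0.5,0.5,10,-0.001,0,0,0,0.5,0.5,10,-0.001,0,0,0]
}}

```text
clock: 18.52
eef_pos: [550.1, -359.2, 42.6]
tool_rot: [-3.141, 0.0, 0.181]
force: [-0.5, -0.1, -0.7]
width: 19.5
gripper_force: 58.6
```

Well inside the stand's well (underside at about z = 23), no contact. Going on down.

Request:
{"op": "play_rows", "data": {
  "deltas": [0,0,2,0,0,0,0,0,0,4,0,0,0,0,0,0,6,0,0,0,0,0,0,7.5,0,0,0,0,0,0,7.5,0,0,0,0]
}}

```text
clock: 19.15
eef_pos: [550.1, -359.2, 35.1]
tool_rot: [-3.141, 0.0, 0.181]
force: [-0.3, -0.6, -0.7]
width: 19.2
gripper_force: 58.6
```

Request:
{"op": "play_rows", "data": {
  "deltas": [0,0,0.5,0,0,0,0,0,0,1,0,0,0,0,0,0,1.5,0,0,0,0,0,0,1.5,0,0,0,0]
}}

```text
clock: 19.65
eef_pos: [550.2, -359.3, 33.7]
tool_rot: [-3.141, 0.0, 0.181]
force: [-0.3, 0.6, -0.8]
width: 19.5
gripper_force: 58.6
```

Request:
{"op": "play_rows", "data": {
  "deltas": [0,0,0.4,0,0,0,0,0,0,0.8,0,0,0,0,0,0,0.8,0,0,0,0]
}}

```text
clock: 20.02
eef_pos: [550.3, -359.3, 33.4]
tool_rot: [-3.142, -0.0, 0.181]
force: [-1.0, 0.8, 4.2]
width: 19.3
gripper_force: 59.3
```

Contact with the floor at 33.4, as predicted. Release gently.

Request:
{"op": "play_rows", "data": {
  "deltas": [0,0,0,0,0,0,0.25,0,0,0,0,0,0,0.3,0,0,0,0,0,0,0.4,0,0,0,0,0,0,0.5,0,0,0,0,0,0,0.6,0,0,0,0,0,0,0.6,0,0,0,0,0,0,0.6]
}}

```text
clock: 20.9
eef_pos: [550.3, -359.3, 33.0]
tool_rot: [3.142, -0.0, 0.181]
force: [0.4, -0.1, 0.5]
width: 51.1
gripper_force: 0.0
```

Request:
{"op": "play_rows", "data": {
  "deltas": [0,0,-5,0,0,0,0.6,0,0,-15,0,0,0,0.6,0,0,-30,0,0,0,0.6,0,0,-60,0,0,0,0.6,0,0,-90,0,0,0,0.6,0,0,-120,0,0,0,0.6,0,0,-150,0,0,0,0.6,0,0,-165,0,0,0,0.6,0,0,-165,0,0,0,0.6,0,0,-165,0,0,0,0.6]
}}

```text
clock: 22.15
eef_pos: [549.8, -358.6, 196.9]
tool_rot: [-3.14, 0.001, 0.181]
force: [-0.3, 0.2, -0.0]
width: 51.0
gripper_force: 0.0
```

```bash
python3 -c "
from h import *
print(read_state()['width'],read_state()['eef_pos'].round(1))
for n,f in(('wrist',1),('side',0),('scene',0)):
    c=camera_info(n);im=get_image(n);cv2.imwrite('pics/f_%s.png'%n,im[:,:,::-1])
    for s,ce in red(im): print(n,s,ce,onz(c,ce,f,65),onz(c,ce,f,61))
d=camera_info('side')
print(proj(d,[[550,-359.3,65],[550,-359.3,56],[547.4,-112,59]]).round(0))
"
```

```text
51.04394363550738 [ 549.8 -358.6  196.9]
side [193, 256, 24, 17, 275] [204.5 264.5] [837.1 -51.7  65. ] [839.  -55.1  61. ]
scene [176, 148, 16, 10, 104] [183.9 153.3] [938.9  10.4  65. ] [945.2  10.1  61. ]
scene [116, 363, 12, 9, 71] [121.5 367. ] [415.8 201.3  65. ] [418.4 202.3  61. ]
[[373. 171.]
 [373. 175.]
 [371. 254.]]
```

```bash
python3 -c "
from h import *
for n,f in(('wrist',1),('side',0)):
    c=camera_info(n);im=get_image(n);i=im.astype(int)
    m=((i[...,0]>50)&(i[...,0]>1.7*i[...,1])&(i[...,0]>1.7*i[...,2])).astype(np.uint8)
    k,l,st,ce=cv2.connectedComponentsWithStats(m)
    for j in range(1,k):
        if st[j,4]>20: print(n,st[j].tolist(),ce[j].round(1),onz(c,ce[j],f,65),onz(c,ce[j],f,61))
w=camera_info('wrist');T=np.array(w['T'])
p=(np.array([550,-359.3,65])-T[:3,3])@T[:3,:3];r=np.hypot(*p[:2]);print('expect',p[:2]/r*np.arctan2(r,p[2])*w['fx']+[w['cx'],w['cy']])
"
```

```text
wrist [316, 184, 17, 10, 90] [325.  189.4] [ 546.4 -361.7   65. ] [ 545.2 -361.9   61. ]
side [193, 255, 25, 23, 416] [205.1 266.9] [834.2 -46.5  65. ] [836.1 -49.9  61. ]
expect [322.79839472 185.40749436]
```

Request:
{"op": "play_rows", "data": {
  "deltas": [-20,-30,0,0,0,0,0.6,-40,-60,0,0,0,0,0.6,-60,-100,-10,0,0,0,0.6,-80,-130,-20,0,0,0,0.6,-80,-130,-20,0,0,0,0.6,-80,-130,-20,0,0,0,0.6]
}}

```text
clock: 23.15
eef_pos: [448.9, -246.3, 218.1]
tool_rot: [3.141, -0.001, 0.181]
force: [0.2, 1.0, -1.2]
width: 51.0
gripper_force: 0.0
```

```bash
python3 -c "
from h import *
for n,f in(('wrist',1),('side',0),('scene',0)):
    c=camera_info(n);im=get_image(n);i=im.astype(int)
    m=((i[...,0]>50)&(i[...,0]>1.7*i[...,1])&(i[...,0]>1.7*i[...,2])).astype(np.uint8)
    k,l,st,ce=cv2.connectedComponentsWithStats(m)
    for j in range(1,k):
        if st[j,4]>20: print(n,st[j].tolist(),ce[j].round(1),onz(c,ce[j],f,65),onz(c,ce[j],f,61))
    if n=='wrist': 
        g=i.mean(2)
        T=np.array(c['T'])
        for P in([550,-359.3,65],[550,-359.3,14],[547.4,-112,59]):
            p=(np.array(P)-T[:3,3])@T[:3,:3];r=np.hypot(*p[:2]);print('expect',p[:2]/r*np.arctan2(r,p[2])*c['fx']+[c['cx'],c['cy']])
"
```

```text
wrist [444, 96, 16, 17, 209] [451.7 104.4] [ 550.3 -358.9   65. ] [ 550.6 -360.6   61. ]
wrist [14, 153, 6, 8, 37] [ 16.5 156.6] [411.8 202.9  65. ] [410.2 208.8  61. ]
expect [452.00799185 104.81154418]
expect [434.73328321 103.02898741]
expect [207.42236866  62.49869446]
side [370, 171, 7, 5, 29] [373.  173.1] [ 549.7 -352.4   65. ] [ 549.6 -357.9   61. ]
side [193, 255, 25, 24, 417] [205.2 266.9] [834.1 -46.4  65. ] [835.9 -49.7  61. ]
scene [176, 148, 17, 15, 190] [184.4 154.9] [931.   10.6  65. ] [937.3  10.3  61. ]
scene [115, 362, 15, 12, 110] [121.9 367.7] [414.4 200.9  65. ] [417.  201.9  61. ]
```

```bash
python3 -c "
from cell import *
print(finish_job())"
```

```text
the job is handed in; nothing more can be done
None
```

The job is handed in (its result came back without a verdict): the cover was slid to its stop with about 11 N of press, the red-capped vial stands let go in the stand's well with its cap where the cameras should see it, and I did not touch the grey-capped vial.

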